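Clear the deck bench: tools on the bar, cassettes in the tray

TASK

Clear the bench: lay every screwdriver and the spring hook level and balanced crosswise on top of the narrow raised magnetic bar, and pack every cassette shell flat inside the wooden tray, none standing above its rim. Once all the shells are packed, sweep the yellow gauge bar right across the tray to the stop at the opposite end to check that nothing sticks up, then bring it fully back to where it was parked. Leave the flywheel, the brown lever and the jar where they are.

Things in the scene. Friction and masses are not known exactly. Their poses are not given: they have to be found in the camera images.
- shell0: white cassette shell with a blue label on both faces, a flat box 100 x 64 x 12 mm, about 45 g, at first lying flat on the desk; origin at its centre, x along the 100 mm, y along the 64 mm, z through the 12 mm. May be absent
- shell1: white cassette shell with a red label on both faces, a flat box 100 x 64 x 12 mm, about 45 g, at first lying flat on the desk; origin at its centre, x along the 100 mm, y along the 64 mm, z through the 12 mm. May be absent
- shell2: white cassette shell with a green label on both faces, a flat box 100 x 64 x 12 mm, about 45 g, at first lying flat on the desk; origin at its centre, x along the 100 mm, y along the 64 mm, z through the 12 mm. May be absent
- shell3: white cassette shell with an orange label on both faces, a flat box 100 x 64 x 12 mm, about 45 g, at first lying flat on the desk; origin at its centre, x along the 100 mm, y along the 64 mm, z through the 12 mm. May be absent
- driver_red: screwdriver with a red handle, about 80 g, at first lying flat on the desk. Square handle 24 x 24 mm and 100 mm long, from x = -76 to +24 mm; round steel shaft 6 mm thick along the middle line from x = +24 to about +130 mm. Origin at the balance point (within 2 mm), in the middle of the handle's thickness; x along the tool towards the tip. May be absent
- driver_yellow: screwdriver with a yellow handle, about 80 g, at first lying flat on the desk. Square handle 24 x 24 mm and 100 mm long, from x = -76 to +24 mm; round steel shaft 6 mm thick along the middle line from x = +24 to about +130 mm. Origin at the balance point (within 2 mm), in the middle of the handle's thickness; x along the tool towards the tip. May be absent
- spring_hook: spring hook tool with a blue handle (a small hook at the end of its shaft), about 80 g, at first lying flat on the desk. Square handle 24 x 24 mm and 100 mm long, from x = -76 to +24 mm; round steel shaft 6 mm thick along the middle line from x = +24 to about +130 mm. Origin at the balance point (within 2 mm), in the middle of the handle's thickness; x along the tool towards the tip. May be absent
- strip: fixed raised magnetic tool bar of dark steel with red end marks, standing on two short aluminium legs along the back of the desk: 36 mm deep (its x), 300 mm long (its y), flat level top at 70 mm; origin on the desk under its middle. Its magnet is too weak to help: tools rest on it by balance and friction
- strip_top (a point): middle of the top face of that bar, 70 mm above the desk; x across the narrow 36 mm, y along the bar
- tray: fixed open wooden cassette tray, outside 128 mm (its x) by 246 mm (its y), origin on the desk under its centre. Walls 6 mm, floor 5 mm thick, rim 33 mm above the desk, so 28 mm deep: two layers of shells. A 6 mm wall at y = 0, as high as the rim, parts it into two lanes, each 116 mm (x) by 114 mm (y), centred at y = +60 and -60 mm. Aluminium runners 10 mm wide and 34 mm high at y = +134 and -134 mm, reaching 115 mm each way along x
- tray_floor (a point): centre of the tray's floor, 5 mm above the desk (under the parting wall), axes as the tray's
- gauge (a joint): slide of the yellow gauge bar (14 x 278 x 10 mm, along the tray's y) that crosses above the tray, its underside 3 mm above the rim. 0 m: parked beyond the tray's +x wall, its middle at tray x = +85 mm; grows as the bar moves towards the tray's -x side, to the end stop at 0.17 m. Light friction of about 1 N; stays where it is left
- gauge_knob (a point): point on the gauge bar's upright round black knob (24 mm diameter, 32 mm tall, standing on the middle of the bar from 46 to 78 mm above the desk); this point is 65 mm above the desk; moves with the bar
- capstan: bystander: brass flywheel 64 mm across, 12 mm thick, lying flat, with a chrome capstan shaft 8 mm thick standing up to 62 mm; origin under its centre
- lever_part: bystander: dark brown bakelite function lever, about 94 x 30 x 16 mm, lying flat; origin on the desk
- grease_jar: bystander: closed jar 50 mm across, 55 mm tall; origin under its centre

How it is judged:
By the outcome, as a careful person would: the job done as asked, in the order asked, and still so for the second after the job is handed in, with the robot touching nothing.
Of shell0, shell1, shell2, shell3 only 3 to 4 are there at a start; the rules pass over those that are not, and their reading is None.
Of driver_red, driver_yellow, spring_hook only 2 to 3 are there at a start; the rules pass over those that are not, and their reading is None.
At some moment in a run one of shell0, shell1, shell2, shell3 may be knocked a few centimetres aside while the robot is not near it.
Once in a run the grip may slacken for a moment while it holds something.
It also fails if it takes over 210 s, if anything falls off the work surface, if the arm or the gripper's body presses on something with over 40 N, if the wrist force passes 120 N, or if a joint passes its speed limit or range.

ROBOT

A 6-joint arm with a two-finger parallel gripper is mounted at the origin on the work surface. World frame = base frame: x ahead of the robot, y to its left, z up, the work surface at z = 0. Lengths are in m, angles in degrees, forces in N, time in s.
With the tool pointing down it reaches from about 0.25 to 0.725 m from the base axis. Payload 9.7 kg.
Tool frame: the origin (TCP) lies midway between the tips of the shut fingers; the grasp point (between the pads) lies 19 mm behind it; x points along the fingers, y is the direction in which the jaws open and shut, and the axes are right-handed (so a half turn about x gives the same grasp; the last joint's range is limited). The gripper opens to 85 mm and grips with 20 to 120 N. Pads are 22 mm wide; open, the fingers measure 114 mm over their backs; the gripper's body (76 mm by 85 mm) begins 54 mm behind the grasp point. The pads swing forward as they close: fully open they stand 13 mm farther back than shut.
Start: joints at [-63.598, 4.979, 10.078, 95.1, 0, 90], TCP at [0.245, -0.493, 0.231] pointing down, gripper open.
Joint ranges: [-179.16, 179.16], [-48.56, 103.87], [-65.8, 70.77], [-126.05, 130.52], [-82.76, 87.17], [-180, 180]. Speed limits (degrees/s): [127.2, 127.2, 147.25, 180, 180, 180].

INTERFACE

Orientations are given as [roll, pitch, yaw] about the fixed x, y, z axes, in that order (R = Rz(yaw) Ry(pitch) Rx(roll)).
In Python, from workcell import bot, cams gives the robot as it stands.
- The arm moves only by the tool apply_moves, never from a script. Its argument "commands" is a list of rows, each a list of 5 numbers: the shift along the tool's x, y, z in m, then the turn about the tool's x in rad, then the opening, from -1 (shut) to 1 (fully open). In form: [[tx, ty, tz, roll, hand], ...]. A call has 1 to 12 rows; each row is the pose to reach, as a shift and turn from the pose measured when the call began, along the tool's axes at that moment; what a row does not reach only later rows make up. A row lasts 1/10 s, in which the tool goes at most 50 mm and 8.59 degrees, less where a joint would pass 70% of its speed; a pose out of reach is approached as far as the arm can. A call with a gripper value outside its range is refused whole. The fingers move at their own pace and stop on an object; "newtons" is the grip in N (left out, the last holds). Time passes only in rows, so rows that repeat a pose let the fingers close. It gives the time, the measured TCP pose, the force and the opening at its end, in the units of the state.
- bot.get_obs(): the state, without advancing time (a new reading comes with each control period).
- cams.camera(name): name is "scene" or "top"; returns a dict with "frame" (384x512x3 uint8, blue, green, red), "depth" (384x512 float32, m along the optical axis (not along the pixel's ray), 0 where there is no reading), "camera_matrix" (3x3 intrinsics, pixels), "D" ([k1, k2, p1, p2, k3] as OpenCV has them; the pictures are not rectified), "R" (3x3) and "t" (3): a world point X has camera coordinates R X + t. Camera axes: x right, y down, z forward; pixel columns grow to the right and rows downward; lengths in m; the calibration is good to about 2 mm. A picture is of the moment at which its call begins.
- bot.job_done(): hands the job in, once; it reports no verdict.
Trained networks look in the newest picture that a camera, given by its name, has taken for a name from the list of things; names that differ only in an ending like _2 or _b are one class to them, and where a whole thing is asked for, a point or a joint stands for the part that bears it (a point fixed in the world has none). Each returns a list of dicts, best first, with "confidence" (0 to 1); they miss things now and then, are a little off and sometimes report something else, mostly with a low value. They report only what shows in the picture. A call takes as long as a camera call.
- cams.spot_in(name, camera): "rect" ([left, top, right, bottom] in pixels, round what is visible of it).
The state is a dict: "time": time; "q": joint angles; "qd": joint speeds; "joint_efforts": joint torques, N m; "ee_pos": TCP position; "tcp_rot": TCP orientation; "wrist_force": force on the tool from outside, world axes, zero at the start; "torque": the same for the moment, N m; "opening": finger opening in m.
Only numpy, scipy, OpenCV 4.12 (cv2) and the standard library are available. Lean on these libraries where they do the work, as an engineer would, in place of code of your own. Each camera call takes 0.05 s, during which the arm holds its last target. There are 200 camera calls.

## Working session

There is one attempt and no reset: what is moved stays moved. The work goes in short steps, Python scripts to look and compute and a tool call to move; the robot and the scene stay as the last step left them, time stands still between calls to the robot, and variables do not carry over. Pictures are saved under pics/ and viewed, about 12 in all and at most 16, crops included, and the job is handed in when it is done.

Besides the shell and the picture viewer there is one more tool, called after "Emit:" as name(argument=value, ...) on one line, values as JSON. apply_moves: Moves the arm, as the interface text tells. Its arguments: {"type":"object","properties":{"commands":{"type":"array"},"newtons":{"type":"number"}},"required":["commands"]}

```bash
mkdir -p pics; ls
cat > h.py <<'E'
import numpy as np, cv2
from workcell import bot, cams
def look(n, png=None):
    c=cams.camera(n)
    if png: cv2.imwrite('pics/'+png,c['frame'])
    return c
def cloud(c):
    "world xyz for each pixel (H,W,3), nan w/o depth"
    h,w=c['depth'].shape
    uv=np.stack(np.meshgrid(np.arange(w),np.arange(h)),-1).reshape(-1,1,2).astype(np.float64)
    n=cv2.undistortPoints(uv,np.array(c['camera_matrix']),np.array(c['D'])).reshape(h,w,2)
    d=np.where(c['depth']>0,c['depth'],np.nan)
    P=np.dstack([n*d[...,None],d])
    return (P-np.array(c['t']))@np.array(c['R'])
E
python3 - <<'E'
from h import *
o=bot.get_obs(); print(o)
for n in('top','scene'):
    c=look(n,n+'0.png'); print(n,c['R'],c['t'],c['camera_matrix'])
    for k in 'shell0 shell1 shell2 shell3 driver_red driver_yellow spring_hook strip tray gauge gauge_knob capstan lever_part grease_jar'.split():
        print(k,[(np.round(r['rect']).tolist(),round(r['confidence'],2)) for r in cams.spot_in(k,n)][:2])
E
```

```text
pics
{'time': 0.0, 'q': array([-6.35968937e+01,  5.01238386e+00,  1.00331508e+01,  9.50986486e+01,
       -2.15010499e-03,  9.00012299e+01]), 'qd': array([ 0.07469439,  0.03476416,  0.0165585 ,  0.00399686, -0.15863576,
       -0.03104605]), 'joint_efforts': array([-4.18761711e-04, -5.20389032e+01,  4.64800715e+01,  1.64864247e-02,
       -8.06374555e-05, -7.13425948e-06]), 'ee_pos': array([ 0.24446467, -0.49242791,  0.23055907]), 'tcp_rot': array([-88.41738858,  89.92208869, 117.98448919]), 'wrist_force': array([ 0.0986536 , -0.19971209,  0.32462642]), 'torque': array([0.00169969, 0.01666189, 0.00063708]), 'opening': 0.08536785657448952}
top [[-1.21919178e-02 -9.99925665e-01  1.44990322e-04]
 [-9.85374341e-01  1.19898486e-02 -1.69981326e-01]
 [ 1.69966952e-01 -2.21526811e-03 -9.85447273e-01]] [0.03873145 0.55176633 1.02769138] [[347.09785039   0.         255.72624726]
 [  0.         347.09785039 190.33112214]
 [  0.           0.           1.        ]]
shell0 [([318.0, 191.0, 354.0, 224.0], 0.96), ([371.0, 199.0, 405.0, 238.0], 0.77)]
shell1 [([318.0, 191.0, 354.0, 224.0], 0.96), ([3
[... 1249 characters left out ...]
 0.75)]
shell2 [([181.0, 163.0, 201.0, 188.0], 0.77), ([142.0, 146.0, 166.0, 166.0], 0.75)]
shell3 [([181.0, 163.0, 201.0, 188.0], 0.77), ([142.0, 146.0, 166.0, 166.0], 0.75)]
driver_red [([221.0, 157.0, 257.0, 192.0], 0.88)]
driver_yellow []
spring_hook [([250.0, 165.0, 282.0, 193.0], 0.92)]
strip [([182.0, 186.0, 295.0, 248.0], 0.66)]
tray [([296.0, 176.0, 432.0, 272.0], 0.74)]
gauge [([336.0, 212.0, 424.0, 253.0], 0.76), ([279.0, 274.0, 319.0, 303.0], 0.53)]
gauge_knob [([336.0, 212.0, 429.0, 254.0], 0.59)]
capstan [([395.0, 259.0, 424.0, 290.0], 0.93)]
lever_part [([282.0, 271.0, 322.0, 301.0], 0.97)]
grease_jar [([107.0, 202.0, 129.0, 234.0], 0.78), ([281.0, 270.0, 320.0, 300.0], 0.58)]
```

Run:
```python
from h import *
a=cv2.imread('pics/top0.png')[100:300,90:430]
cv2.imwrite('pics/top0c.png',cv2.resize(a,None,fx=2.35,fy=2.35,interpolation=cv2.INTER_CUBIC))
```

```text
(no output)
```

View pics/top0c.png

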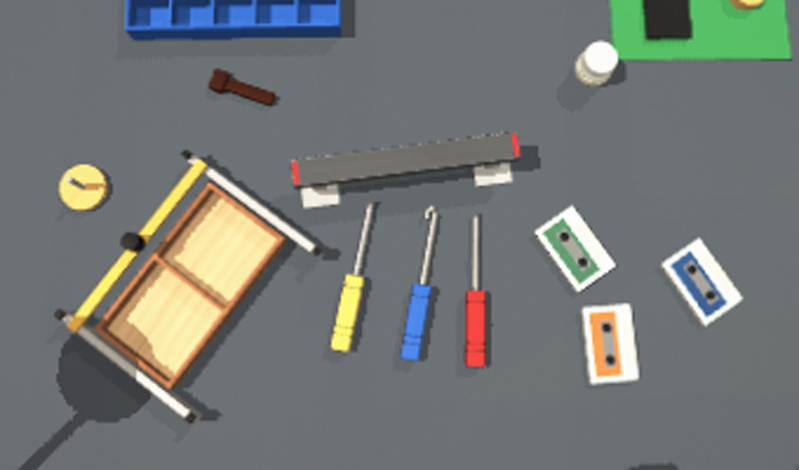

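View pics/scene0.png

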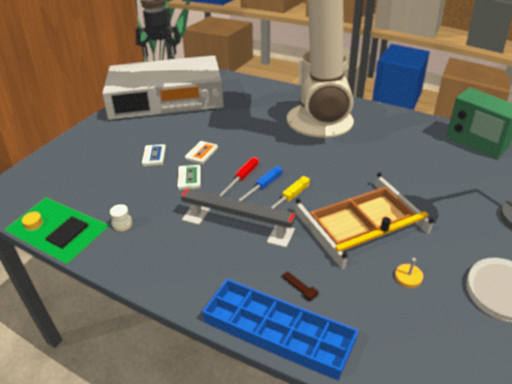

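```bash
cat >> h.py <<'E'
def onplane(c,uv,z):
    n=cv2.undistortPoints(np.array(uv,float).reshape(-1,1,2),np.array(c['camera_matrix']),np.array(c['D'])).reshape(-1,2)
    R=np.array(c['R']);t=np.array(c['t']); o=-R.T@t
    d=np.c_[n,np.ones(len(n))]@R
    return (o+d*((z-o[2])/d[:,2])[:,None])[:,:2]
def rectfit(c,mask,z):
    cs,_=cv2.findContours(mask.astype(np.uint8),cv2.RETR_EXTERNAL,cv2.CHAIN_APPROX_NONE)
    k=max(cs,key=cv2.contourArea)
    p=onplane(c,k.reshape(-1,2),z)
    (cx,cy),(w,h),a=cv2.minAreaRect((p*1000).astype(np.float32))
    if w<h: w,h,a=h,w,a+90
    a=(a+90)%180-90   # long-axis yaw in world
    return np.round([cx,cy,w,h,a],1)
def hsvm(c,lo,hi):
    return cv2.inRange(cv2.cvtColor(c['frame'],cv2.COLOR_BGR2HSV),np.array(lo),np.array(hi))>0
E
cat > meas.py <<'E'
from h import *
def box(m,r,pad=4):
    o=np.zeros_like(m);l,t,ri,b=[int(x) for x in r];o[max(t-pad,0):b+pad,max(l-pad,0):ri+pad]=m[max(t-pad,0):b+pad,max(l-pad,0):ri+pad];return o
LAB=dict(shell0=(105,125),shell2=(45,90),shell3=(8,20))
def shells(c):
    W=hsvm(c,(0,0,170),(180,60,255)); P=cloud(c)
    for r in cams.spot_in('shell0','top'):
        l,t,ri,b=[int(x) for x in r['rect']]
        hs=cv2.cvtColor(c['frame'][t:b,l:ri],cv2.COLOR_BGR2HSV)
        cnt={k:int(((hs[...,0]>=v[0])&(hs[...,0]<=v[1])&(hs[...,1]>90)&(hs[...,2]>70)).sum()) for k,v in LAB.items()}
        z=np.nanmedian(P[t+8:b-8,l+8:ri-8,2])
        m=box(W,r['rect'])
        if m.any(): print('shell',cnt,round(r['confidence'],2),'z',round(z*1000,1),rectfit(c,m,.012 if z<.02 else z))
TH=dict(driver_red=[(0,120,80),(6,255,255)],driver_yellow=[(22,120,80),(33,255,255)],spring_hook=[(104,120,80),(125,255,255)])
def tools(c,z=.024):
    for k,(lo,hi) in TH.items():
        for r in cams.spot_in(k,'top')[:1]:
            m=box(hsvm(c,lo,hi),r['rect'])
            if m.any(): print(k,rectfit(c,m,z),r['rect'])
E
python3 - <<'E'
from meas import *
c=look('top'); P=cloud(c)
shells(c);tools(c)
z=P[...,2]
def reg(name,zlo,zhi,r,zz):
    m=box((z>zlo)&(z<zhi),r,8); print(name,m.sum(),np.nanmedian(z[m]),rectfit(c,m,zz))
reg('strip',.06,.08,[205,155,315,195],.07)
# tray: wooden hue, rim
m=box(hsvm(c,(3,60,40),(30,255,255)),[132,175,215,270],0)&(z>.026)&(z<.038); 
print('trayrim',rectfit(c,cv2.morphologyEx(m.astype(np.uint8),cv2.MORPH_CLOSE,np.ones((5,5))),.033))
m=hsvm(c,(22,130,120),(33,255,255))&(z>.035)
m=box(m,[110,160,190,250]); print('bar',rectfit(c,cv2.morphologyEx(m.astype(np.uint8),cv2.MORPH_CLOSE,np.ones((9,9))),.046))
m=box(z>.058,[128,190,155,215]);print('knob',m.sum(),np.nanmean(P[m],0),P[m][:,2].max())
# tray by height mask incl everything >22mm
m=box((z>.02),[105,160,235,285],0)
k=cv2.convertScaleAbs(m*255);cv2.imwrite('pics/hm.png',cv2.resize(k[140:300,90:250],None,fx=3,fy=3))
E
```

```text
shell {'shell0': 0, 'shell2': 103, 'shell3': 0} 0.9 z 12.1 [ 506.8 -217.8  100.3   65.1   33.9]
shell {'shell0': 0, 'shell2': 0, 'shell3': 202} 0.83 z 12.4 [ 378.7 -258.6  102.7   67.     3.6]
shell {'shell0': 159, 'shell2': 0, 'shell3': 0} 0.76 z 12.3 [ 459.7 -389.   102.3   66.4   32.7]
shell {'shell0': 0, 'shell2': 0, 'shell3': 0} 0.61 z 67.1 [571.1 124.   46.   21.7  89.3]
shell {'shell0': 0, 'shell2': 0, 'shell3': 903} 0.22 z 2.8 [615.1 275.   20.5  10.8  55.8]
driver_red [402.3 -78.5  98.6  25.   -1.5] [288.7, 221.7, 297.2, 258.6]
driver_yellow [423.3  90.5  99.1  25.6 -12.7] [227.5, 187.5, 244.8, 251.0]
spring_hook [ 4.106e+02  3.000e-01  9.980e+01  2.500e+01 -1.100e+01] [261.7, 218.8, 269.8, 253.9]
strip 1167 0.06952397112020527 [618.4  11.7 299.6  38.4 -83.3]
trayrim [463.5 299.4 244.3 135.  -37.3]
bar [462.2 405.2 110.8  14.9 -37.6]
knob 65 [0.51363288 0.36385106 0.07453116] 0.08118036780892474
```

```bash
cat > plan.py <<'E'
from h import *
from scipy.spatial.transform import Rotation as Ro
def pose(o=None):
    o=o or bot.get_obs(); return np.array(o['ee_pos'])*1000, Ro.from_euler('xyz',o['tcp_rot'],degrees=True).as_matrix(), o
def plan(wps,o=None):
    """wps: (x,y,z mm, jawyaw deg or None, hand). prints shifts in tool axes (start frame), roll rad"""
    p,R,o=pose(o); yaw0=np.degrees(np.arctan2(R[1,1],R[0,1]))
    print('t %.2f tcp %s jaw %.1f q1 %.0f q6 %.0f open %.1f F %s'%(o['time'],np.round(p,1),yaw0,o['q'][0],o['q'][5],o['opening']*1000,np.round(o['wrist_force'],1)), 'xdown',np.round(R[:,0],3))
    for x,y,z,yw,h in wps:
        d=R.T@(np.array([x,y,z])-p)/1000
        dy=0 if yw is None else (yw-yaw0+90)%180-90
        print('[%.3f,%.3f,%.3f,%.2f,%s] dist %.0f'%(*d,np.radians(-dy),h,np.linalg.norm(d)*1000),' alt roll %.2f'%np.radians(-(dy-np.sign(dy)*180)))
E
python3 - <<'E'
from h import *
from plan import *
c=look('top');P=cloud(c);z=P[...,2]
X=P[...,:2].reshape(-1,2)*1000; Z=z.ravel()*1000
ax=np.radians(52.7);ex=np.array([np.cos(ax),np.sin(ax)]);ey=np.array([-ex[1],ex[0]])
L=np.c_[(X-[463,298])@ex,(X-[463,298])@ey]
rim=(Z>29)&(Z<36)
near=(abs(L[:,0])<75)&(abs(L[:,1])<128)&rim
for nm,sel,col in [('x+',near&(L[:,0]>55)&(abs(L[:,1])<100),0),('x-',near&(L[:,0]<-55)&(abs(L[:,1])<100),0),('mid',near&(abs(L[:,0])<50)&(abs(L[:,1])<15),1),('y+',near&(abs(L[:,0])<50)&(L[:,1]>112),1),('y-',near&(abs(L[:,0])<50)&(L[:,1]<-112),1)]:
    s=L[sel]; o=1-col
    print(nm,len(s),'pos',np.round(np.percentile(s[:,col],[5,50,95]),1),'slope deg',np.round(np.degrees(np.polyfit(s[:,o],s[:,col],1)[0]),2))
# bar
s=L[(Z>40)&(Z<50)&(L[:,0]>60)&(L[:,0]<110)&(abs(L[:,1])<130)];print('bar',len(s),np.median(s,0),np.degrees(np.polyfit(s[:,1],s[:,0],1)[0]))
k=(Z>70)&(np.hypot(L[:,0]-85,L[:,1])<30);print('knob',k.sum(),L[k].mean(0),X[k].mean(0))
k=(Z>5)&(Z<18)&(np.hypot(X[:,0]-600,X[:,1]-380)<120)&(L[:,0]>120);print('cap',k.sum(),X[k].mean(0) if k.any() else 0, L[k].mean(0))
print('desk',np.nanmedian(Z[(X[:,0]>300)&(X[:,0]<340)&(abs(X[:,1])<100)]))
# tool handles: red first. origin = centre+26 along x
plan([(428,-79,150,88.5,1),(428,-79,6,88.5,1)])
E
```

```text
x+ 131 pos [57.9 60.8 63.9] slope deg 0.02
x- 130 pos [-64.2 -60.1 -56.5] slope deg -0.72
mid 60 pos [-3.1 -0.1  2.9] slope deg -0.52
y+ 66 pos [115.8 118.8 122.2] slope deg 0.11
y- 61 pos [-121.8 -119.2 -116.1] slope deg -0.53
bar 368 [84.7446827  14.30741336] 0.5159320951887423
knob 54 [84.24982939 -0.12102418] [514.15069086 364.9451658 ]
cap 291 [601.80814447 450.70814023] [205.59140127 -17.87883625]
desk -0.22343254200746385
t 1.80 tcp [ 244.5 -492.7  231.3] jaw -63.6 q1 -64 q6 90 open 85.2 F [-0.2  0.8 -0.6] xdown [ 0. -0. -1.]
[0.081,-0.289,-0.348,0.49,1] dist 460  alt roll -2.65
[0.225,-0.289,-0.348,0.49,1] dist 506  alt roll -2.65
```

Run:
```python
from plan import *
plan([(459.7,-389,60,-57.3,1),(459.7,-389,-3,-57.3,1)])
```

```text
t 1.80 tcp [ 244.5 -492.7  231.3] jaw -63.6 q1 -64 q6 90 open 85.2 F [-0.2  0.8 -0.6] xdown [ 0. -0. -1.]
[0.171,0.003,-0.239,-0.11,1] dist 294  alt roll 3.03
[0.234,0.003,-0.239,-0.11,1] dist 335  alt roll 3.03
```

Emit:
apply_moves(commands=[[0.171,0.003,-0.239,-0.11,1],[0.171,0.003,-0.239,-0.11,1],[0.171,0.003,-0.239,-0.11,1],[0.171,0.003,-0.239,-0.11,1],[0.171,0.003,-0.239,-0.11,1],[0.171,0.003,-0.239,-0.11,1],[0.171,0.003,-0.239,-0.11,1],[0.171,0.003,-0.239,-0.11,1]], newtons=40)

```text
time: 2.6
ee_pos: [0.4601, -0.3883, 0.0596]
tcp_rot: [-65.8, 89.9, 147.0]
wrist_force: [-0.2, -0.1, 0.6]
opening: 0.0852
```

Run:
```python
from plan import *
from meas import *
shells(look('top'))
plan([(459.7,-389,-3,-57.3,1)])
```

```text
shell {'shell0': 84, 'shell2': 0, 'shell3': 0} 0.79 z 14.2 [ 480.3 -375.5   65.8   51.9  -56.9]
shell {'shell0': 0, 'shell2': 107, 'shell3': 0} 0.6 z 11.9 [ 507.  -217.9  100.3   65.    33.6]
shell {'shell0': 0, 'shell2': 0, 'shell3': 218} 0.56 z 11.9 [ 378.7 -258.8  102.5   66.3    3.4]
t 2.70 tcp [ 459.7 -389.7   61.3] jaw -57.3 q1 -40 q6 107 open 85.7 F [0.1 0.1 0.6] xdown [ 0.001 -0.001 -1.   ]
[0.064,-0.001,-0.000,-0.00,1] dist 64  alt roll 3.14
```

Emit:
apply_moves(commands=[[0.04,0,0,0,1],[0.064,0,0,0,1],[0.064,0,0,0,1],[0.064,0,0,0,-1],[0.064,0,0,0,-1],[0.064,0,0,0,-1],[0.064,0,0,0,-1],[0.064,0,0,0,-1],[0.064,0,0,0,-1]], newtons=40)

```text
time: 3.6
ee_pos: [0.4606, -0.3911, 0.0001]
tcp_rot: [97.6, 89.7, -49.7]
wrist_force: [-1.9, -0.9, 8.0]
opening: 0.0623
```

Emit:
apply_moves(commands=[[-0.05,0,0,0,-1],[-0.1,0,0,0,-1],[-0.1,0,0,0,-1],[-0.1,0,0,0,-1]])

```text
time: 4.0
ee_pos: [0.4613, -0.3917, 0.103]
tcp_rot: [102.1, 89.4, -45.2]
wrist_force: [0.9, 0.3, -1.8]
opening: 0.0624
```

Run:
```python
from plan import *
plan([(415,334,110,-37.3,-1),(415,334,45,-37.3,-1),(415,334,3,-37.3,-1)])
```

```text
t 4.00 tcp [ 461.3 -391.7  103. ] jaw -57.4 q1 -40 q6 107 open 62.4 F [ 0.9  0.3 -1.8] xdown [ 0.007 -0.007 -1.   ]
[-0.013,-0.636,-0.352,-0.35,-1] dist 727  alt roll 2.79
[0.052,-0.637,-0.352,-0.35,-1] dist 729  alt roll 2.79
[0.094,-0.637,-0.352,-0.35,-1] dist 734  alt roll 2.79
```

Emit:
apply_moves(commands=[[-0.013,-0.3,-0.166,-0.17,-1],[-0.013,-0.3,-0.166,-0.17,-1],[-0.013,-0.636,-0.352,-0.35,-1],[-0.013,-0.636,-0.352,-0.35,-1],[-0.013,-0.636,-0.352,-0.35,-1],[-0.013,-0.636,-0.352,-0.35,-1],[-0.013,-0.636,-0.352,-0.35,-1],[-0.013,-0.636,-0.352,-0.35,-1],[-0.013,-0.636,-0.352,-0.35,-1],[-0.013,-0.636,-0.352,-0.35,-1],[-0.013,-0.636,-0.352,-0.35,-1],[-0.013,-0.636,-0.352,-0.35,-1]])

```text
time: 5.2
ee_pos: [0.4214, 0.2098, 0.1081]
tcp_rot: [76.4, 89.4, -50.9]
wrist_force: [-0.0, 0.6, -0.7]
opening: 0.0625
```

Emit:
apply_moves(commands=[[0,0,0,0,-1]])

```text
time: 5.3
ee_pos: [0.4201, 0.2143, 0.1068]
tcp_rot: [70.8, 89.5, -56.1]
wrist_force: [-0.7, -0.2, -0.3]
opening: 0.0622
```

Run:
```python
from plan import *
plan([(415,334,110,-37.3,-1),(415,334,45,-37.3,-1),(415,334,6,-37.3,-1)])
```

```text
t 5.30 tcp [420.1 214.3 106.8] jaw -37.0 q1 27 q6 154 open 62.2 F [-0.7 -0.2 -0.3] xdown [ 0.005 -0.007 -1.   ]
[-0.004,-0.076,-0.093,0.01,-1] dist 120  alt roll -3.14
[0.061,-0.077,-0.093,0.01,-1] dist 135  alt roll -3.14
[0.100,-0.077,-0.093,0.01,-1] dist 157  alt roll -3.14
```

Emit:
apply_moves(commands=[[-0.004,-0.076,-0.093,0.01,-1],[-0.004,-0.076,-0.093,0.01,-1],[-0.004,-0.076,-0.093,0.01,-1],[-0.004,-0.076,-0.093,0.01,-1],[0.04,-0.077,-0.093,0.01,-1],[0.061,-0.077,-0.093,0.01,-1],[0.061,-0.077,-0.093,0.01,-1]])

```text
time: 6.0
ee_pos: [0.4129, 0.3319, 0.0408]
tcp_rot: [34.5, 89.3, -93.0]
wrist_force: [0.1, -0.3, 0.2]
opening: 0.0624
```

Run:
```python
from plan import *
plan([(415,334,6,-37.3,-1)])
c=look('top'); cv2.imwrite('pics/l1.png',cv2.resize(c['frame'][130:310,80:320],None,fx=3,fy=3,interpolation=cv2.INTER_CUBIC))
```

```text
t 6.00 tcp [412.9 331.9  40.8] jaw -37.6 q1 39 q6 167 open 62.4 F [ 0.1 -0.3  0.2] xdown [-0.001 -0.012 -1.   ]
[0.035,0.000,-0.003,-0.00,-1] dist 35  alt roll 3.14
```

View pics/l1.png

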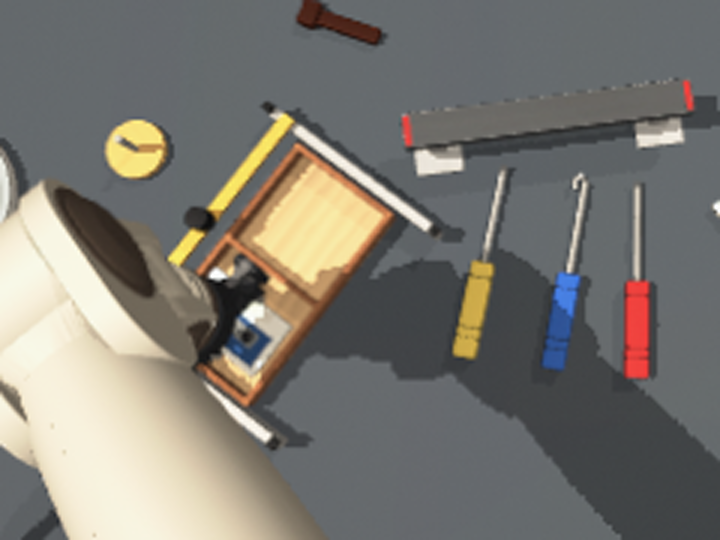

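The blue shell is inside the lower lane (around pixel 260,340), clear of its walls. I'm lowering and releasing it.

Emit:
apply_moves(commands=[[0.02,0,-0.002,0,-1],[0.035,0,-0.003,0,-1],[0.035,0,-0.003,0,-1],[0.035,0,-0.003,0,-1],[0.035,0,-0.003,0,0.75],[0.035,0,-0.003,0,0.75],[0.035,0,-0.003,0,0.75],[-0.01,0,-0.003,0,0.75],[-0.06,0,-0.003,0,0.75],[-0.1,0,-0.003,0,0.9],[-0.1,0,-0.003,0,1]])

```text
time: 7.15
ee_pos: [0.4174, 0.3377, 0.1499]
tcp_rot: [105.3, 89.4, -22.2]
wrist_force: [0.8, 0.0, 0.0]
opening: 0.0852
```

Run:
```python
from plan import *
from meas import *
shells(look('top'))
plan([(440,60,140,-47,1),(506.9,-217.8,60,-56.3,1),(506.9,-217.8,0,-56.3,1)])
```

```text
shell {'shell0': 0, 'shell2': 107, 'shell3': 0} 0.98 z 12.0 [ 506.9 -217.7  100.3   64.7   33.6]
shell {'shell0': 157, 'shell2': 0, 'shell3': 272} 0.89 z 17.0 [414.6 334.5  98.5  66.1  52.4]
shell {'shell0': 0, 'shell2': 0, 'shell3': 220} 0.61 z 11.9 [ 378.7 -258.8  101.3   65.9    3.6]
t 7.25 tcp [416.  336.5 144.4] jaw -37.6 q1 39 q6 167 open 85.6 F [ 0.6 -0.6 -1.1] xdown [ 0.004 -0.008 -1.   ]
[0.007,0.188,0.204,0.16,1] dist 278  alt roll -2.98
[0.089,0.409,0.383,0.33,1] dist 568  alt roll -2.81
[0.149,0.409,0.383,0.33,1] dist 580  alt roll -2.81
```

Emit:
apply_moves(commands=[[0.02,0.2,0.187,0.16,1],[0.02,0.2,0.187,0.16,1],[0.02,0.2,0.187,0.16,1],[0.02,0.2,0.187,0.16,1],[0.02,0.2,0.187,0.16,1],[0.02,0.409,0.383,0.33,1],[0.02,0.409,0.383,0.33,1],[0.02,0.409,0.383,0.33,1],[0.05,0.409,0.383,0.33,1],[0.089,0.409,0.383,0.33,1],[0.089,0.409,0.383,0.33,1],[0.089,0.409,0.383,0.33,1]])

```text
time: 8.45
ee_pos: [0.5051, -0.2195, 0.0564]
tcp_rot: [52.8, 89.6, -93.8]
wrist_force: [-0.1, -0.1, 1.0]
opening: 0.0853
```

Run:
```python
from plan import *
plan([(506.9,-217.8,60,-56.3,1),(506.9,-217.8,0,-56.3,1)])
```

```text
t 8.45 tcp [ 505.1 -219.5   56.4] jaw -56.6 q1 -23 q6 123 open 85.3 F [-0.1 -0.1  1. ] xdown [-0.    -0.007 -1.   ]
[-0.004,-0.000,-0.002,-0.01,1] dist 4  alt roll 3.14
[0.056,-0.001,-0.003,-0.01,1] dist 56  alt roll 3.14
```

Measurement noise is about 2 mm, which is fine here. Now I'll grasp and lift.

Emit:
apply_moves(commands=[[0.03,0,-0.002,0,1],[0.055,0,-0.002,0,1],[0.055,0,-0.002,0,1],[0.055,0,-0.002,0,-1],[0.055,0,-0.002,0,-1],[0.055,0,-0.002,0,-1],[0.055,0,-0.002,0,-1],[0.055,0,-0.002,0,-1],[0.01,0,-0.002,0,-1],[-0.04,0,-0.002,0,-1],[-0.05,0,-0.002,0,-1],[-0.05,0,-0.002,0,-1]])

```text
time: 9.65
ee_pos: [0.5081, -0.2186, 0.109]
tcp_rot: [80.1, 89.5, -66.6]
wrist_force: [-0.2, 0.2, -1.0]
opening: 0.0622
```

Run:
```python
from plan import *
plan([(440,0,110,-47,-1),(511,262,110,-37.3,-1),(511,262,50,-37.3,-1)])
```

```text
t 9.65 tcp [ 508.1 -218.6  109. ] jaw -56.6 q1 -23 q6 124 open 62.2 F [-0.2  0.2 -1. ] xdown [ 0.004 -0.009 -1.   ]
[-0.003,-0.220,-0.063,-0.17,-1] dist 229  alt roll 2.97
[-0.005,-0.400,-0.267,-0.34,-1] dist 481  alt roll 2.80
[0.055,-0.400,-0.267,-0.34,-1] dist 484  alt roll 2.80
```

Emit:
apply_moves(commands=[[-0.005,-0.22,-0.063,-0.17,-1],[-0.005,-0.22,-0.063,-0.17,-1],[-0.005,-0.22,-0.063,-0.17,-1],[-0.005,-0.22,-0.063,-0.17,-1],[-0.005,-0.22,-0.063,-0.17,-1],[-0.005,-0.4,-0.267,-0.34,-1],[-0.005,-0.4,-0.267,-0.34,-1],[-0.005,-0.4,-0.267,-0.34,-1],[-0.005,-0.4,-0.267,-0.34,-1],[-0.005,-0.4,-0.267,-0.34,-1],[-0.005,-0.4,-0.267,-0.34,-1],[-0.005,-0.4,-0.267,-0.34,-1]])

```text
time: 10.85
ee_pos: [0.5102, 0.2648, 0.1068]
tcp_rot: [40.9, 89.4, -86.0]
wrist_force: [-1.3, -1.3, -1.3]
opening: 0.062
```

Run:
```python
from plan import *
from meas import *
plan([(511,262,45,-37.3,-1),(511,262,6,-37.3,-1)])
shells(look('top'))
```

```text
t 10.85 tcp [510.2 264.8 106.8] jaw -36.9 q1 28 q6 155 open 62.0 F [-1.3 -1.3 -1.3] xdown [ 0.001 -0.01  -1.   ]
[0.062,0.002,0.001,0.01,-1] dist 62  alt roll -3.14
[0.101,0.002,0.001,0.01,-1] dist 101  alt roll -3.14
shell {'shell0': 0, 'shell2': 50, 'shell3': 65} 0.85 z 116.2 [494.3 244.2  64.3  49.1 -33.1]
shell {'shell0': 0, 'shell2': 0, 'shell3': 218} 0.84 z 12.3 [ 378.7 -258.8  101.3   65.9    3.6]
```

Emit:
apply_moves(commands=[[0.04,0.002,0.001,0.01,-1],[0.07,0.002,0.001,0.01,-1],[0.09,0.002,0.001,0.01,-1],[0.1,0.002,0.001,0.01,-1],[0.1,0.002,0.001,0.01,-1],[0.1,0.002,0.001,0.01,0.75],[0.1,0.002,0.001,0.01,0.75],[0.1,0.002,0.001,0.01,0.75],[0.05,0.002,0.001,0.01,0.75],[0,0.002,0.001,0.01,0.75],[-0.03,0,0,0,1],[-0.03,0,0,0,1]])

```text
time: 12.15
ee_pos: [0.5118, 0.2635, 0.1433]
tcp_rot: [87.6, 89.4, -39.4]
wrist_force: [0.2, 1.0, -0.3]
opening: 0.0854
```

Run:
```python
from plan import *
from meas import *
shells(look('top'))
plan([(420,0,130,-60,1),(378.7,-258.7,80,-86.4,1),(378.7,-258.7,0,-86.4,1)])
```

```text
shell {'shell0': 0, 'shell2': 0, 'shell3': 220} 0.96 z 12.1 [ 378.8 -258.8  101.3   65.8    3.6]
shell {'shell0': 0, 'shell2': 82, 'shell3': 194} 0.59 z 16.4 [508.9 256.9  96.9  65.3  52.4]
t 12.25 tcp [510.3 262.6 138.3] jaw -37.1 q1 28 q6 155 open 85.1 F [-0.5  0.9  0.9] xdown [ 0.002 -0.01  -1.   ]
[0.011,0.086,0.264,0.40,1] dist 278  alt roll -2.74
[0.063,0.209,0.495,0.86,1] dist 541  alt roll -2.28
[0.143,0.208,0.494,0.86,1] dist 555  alt roll -2.28
```

Emit:
apply_moves(commands=[[0.01,0.086,0.264,0.4,1],[0.01,0.086,0.264,0.4,1],[0.01,0.086,0.264,0.4,1],[0.01,0.086,0.264,0.4,1],[0.01,0.086,0.264,0.4,1],[0.01,0.209,0.495,0.86,1],[0.01,0.209,0.495,0.86,1],[0.03,0.209,0.495,0.86,1],[0.063,0.209,0.495,0.86,1],[0.063,0.209,0.495,0.86,1],[0.063,0.209,0.495,0.86,1],[0.063,0.209,0.495,0.86,1]])

```text
time: 13.45
ee_pos: [0.3758, -0.262, 0.0761]
tcp_rot: [68.4, 89.5, -108.2]
wrist_force: [-0.4, 0.6, -1.0]
opening: 0.0853
```

Run:
```python
from plan import *
from meas import *
shells(look('top'))
plan([(378.7,-258.7,0,-86.4,1)])
```

```text
shell {'shell0': 0, 'shell2': 84, 'shell3': 168} 0.88 z 16.9 [510.2 259.  101.6  65.8  52.4]
shell {'shell0': 0, 'shell2': 0, 'shell3': 155} 0.87 z 154.5 [ 404.3 -219.    57.7   35.1  -85.8]
shell {'shell0': 154, 'shell2': 0, 'shell3': 362} 0.82 z 16.9 [415.7 335.9 102.1  66.2  52.3]
shell {'shell0': 126, 'shell2': 0, 'shell3': 0} 0.22 z nan [nan nan  0.  0.  0.]
t 13.55 tcp [ 377.4 -259.1   78.2] jaw -86.5 q1 -34 q6 142 open 85.8 F [ 0.5  0.5 -0.1] xdown [-0.001 -0.008 -1.   ]
[0.078,-0.001,-0.001,-0.00,1] dist 78  alt roll 3.14
  return np.nanmean(a, axis, out=out, keepdims=keepdims)
```

Emit:
apply_moves(commands=[[0.05,0,0,0,1],[0.077,0,0,0,1],[0.077,0,0,0,1],[0.077,0,0,0,-1],[0.077,0,0,0,-1],[0.077,0,0,0,-1],[0.077,0,0,0,-1],[0.077,0,0,0,-1],[0.03,0,0,0,-1],[-0.02,0,0,0,-1],[-0.03,0,0,0,-1],[-0.03,0,0,0,-1]])

```text
time: 14.75
ee_pos: [0.3789, -0.2597, 0.1113]
tcp_rot: [107.1, 89.3, -69.4]
wrist_force: [-0.3, 1.1, -0.6]
opening: 0.0618
```

Run:
```python
from plan import *
plan([(440,0,120,-60,-1),(415.5,335,120,-37.4,-1)])
```

```text
t 14.75 tcp [ 378.9 -259.7  111.3] jaw -86.5 q1 -34 q6 142 open 61.8 F [-0.3  1.1 -0.6] xdown [ 0.004 -0.011 -1.   ]
[-0.011,-0.255,-0.077,-0.46,-1] dist 267  alt roll 2.68
[-0.015,-0.591,-0.073,-0.86,-1] dist 596  alt roll 2.28
```

Emit:
apply_moves(commands=[[-0.015,-0.255,-0.077,-0.46,-1],[-0.015,-0.255,-0.077,-0.46,-1],[-0.015,-0.255,-0.077,-0.46,-1],[-0.015,-0.255,-0.077,-0.46,-1],[-0.015,-0.255,-0.077,-0.46,-1],[-0.015,-0.591,-0.073,-0.86,-1],[-0.015,-0.591,-0.073,-0.86,-1],[-0.015,-0.591,-0.073,-0.86,-1],[-0.015,-0.591,-0.073,-0.86,-1],[-0.015,-0.591,-0.073,-0.86,-1],[-0.015,-0.591,-0.073,-0.86,-1],[-0.015,-0.591,-0.073,-0.86,-1]])

```text
time: 15.95
ee_pos: [0.4145, 0.3349, 0.1185]
tcp_rot: [51.9, 89.3, -75.3]
wrist_force: [1.5, 0.6, 0.1]
opening: 0.0619
```

Emit:
apply_moves(commands=[[0,0,0,0,-1],[0,0,0,0,-1]])

```text
time: 16.15
ee_pos: [0.4133, 0.3355, 0.1165]
tcp_rot: [39.9, 89.2, -87.1]
wrist_force: [-0.1, -0.5, -1.1]
opening: 0.0617
```

Run:
```python
from plan import *
plan([(415.5,335,120,-37.4,-1),(415.5,335,50,-37.4,-1),(415.5,335,18,-37.4,-1)])
```

```text
t 16.15 tcp [413.3 335.5 116.5] jaw -37.0 q1 39 q6 166 open 61.7 F [-0.1 -0.5 -1.1] xdown [ 0.001 -0.014 -1.   ]
[-0.003,0.002,-0.001,0.01,-1] dist 4  alt roll -3.14
[0.066,0.001,-0.002,0.01,-1] dist 67  alt roll -3.14
[0.098,0.001,-0.002,0.01,-1] dist 99  alt roll -3.14
```

Emit:
apply_moves(commands=[[0.04,0.001,-0.001,0.01,-1],[0.075,0.001,-0.002,0.01,-1],[0.09,0.001,-0.002,0.01,-1],[0.098,0.001,-0.002,0.01,-1],[0.098,0.001,-0.002,0.01,-1],[0.098,0.001,-0.002,0.01,0.75],[0.098,0.001,-0.002,0.01,0.75],[0.098,0.001,-0.002,0.01,0.75],[0.05,0.001,-0.002,0.01,0.75],[0,0,0,0,0.75],[-0.03,0,0,0,1],[-0.03,0,0,0,1]])

```text
time: 17.35
ee_pos: [0.4149, 0.3372, 0.1516]
tcp_rot: [72.7, 89.3, -54.3]
wrist_force: [-0.3, -0.7, -0.7]
opening: 0.0855
```

Run:
```python
from plan import *
from meas import *
c=look('top');shells(c)
cv2.imwrite('pics/l2.png',cv2.resize(c['frame'][130:310,80:320],None,fx=3,fy=3,interpolation=cv2.INTER_CUBIC))
# hover knob, jaw along tray x
plan([(514.3,365,120,-37.3,.0),(514.3,365,58,-37.3,0)])
```

```text
shell {'shell0': 0, 'shell2': 85, 'shell3': 319} 0.95 z 16.7 [510.4 258.8 101.6  65.3  52.3]
shell {'shell0': 0, 'shell2': 0, 'shell3': 469} 0.85 z 29.0 [412.1 329.7  92.9  66.1  52.8]
t 17.45 tcp [413.7 336.1 146.9] jaw -37.0 q1 39 q6 166 open 85.4 F [ 0.6 -0.5 -0.9] xdown [ 0.002 -0.013 -1.   ]
[0.027,0.063,-0.084,0.00,0.0] dist 108  alt roll -3.14
[0.089,0.062,-0.085,0.00,0] dist 137  alt roll -3.14
```

View pics/l2.png

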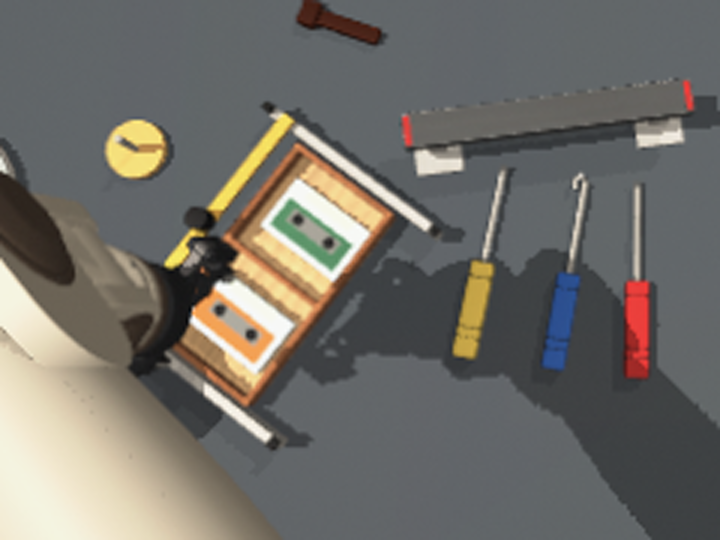

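Emit:
apply_moves(commands=[[0.02,0.062,-0.085,0,0.2],[0.02,0.062,-0.085,0,0.2],[0.02,0.062,-0.085,0,0.2],[0.02,0.062,-0.085,0,0.2],[0.06,0.062,-0.085,0,0.2],[0.06,0.062,-0.085,0,0.2]])

```text
time: 18.05
ee_pos: [0.5114, 0.364, 0.082]
tcp_rot: [22.2, 89.0, -104.8]
wrist_force: [-1.0, 0.0, -0.1]
opening: 0.0511
```

Run:
```python
from plan import *
plan([(514.3,365.2,53,-37.3,.2)])
```

```text
t 18.05 tcp [511.4 364.   82. ] jaw -37.0 q1 36 q6 163 open 51.1 F [-1.   0.  -0.1] xdown [-0.005 -0.018 -1.   ]
[0.029,0.001,-0.003,0.00,0.2] dist 29  alt roll -3.14
```

Emit:
apply_moves(commands=[[0.015,0.001,-0.003,0,0.2],[0.029,0.001,-0.003,0,0.2],[0.029,0.001,-0.003,0,0.2],[0.029,0.001,-0.003,0,-1],[0.029,0.001,-0.003,0,-1],[0.029,0.001,-0.003,0,-1],[0.029,0.001,-0.003,0,-1],[0.029,0.001,-0.003,0,-1]], newtons=30)

```text
time: 18.85
ee_pos: [0.515, 0.365, 0.0543]
tcp_rot: [30.5, 89.0, -96.5]
wrist_force: [3.4, -3.5, 1.6]
opening: 0.0227
```

Run:
```python
from plan import *
p,_,_=pose()
for s in (40,80,120,160,171): plan([(p[0]-s*.606,p[1]-s*.795,p[2],None,-1)])
```

```text
t 18.85 tcp [515.  365.   54.3] jaw -37.1 q1 36 q6 163 open 22.7 F [ 3.4 -3.5  1.6] xdown [-0.002 -0.018 -1.   ]
[0.001,-0.000,0.040,0.00,-1] dist 40  alt roll 0.00
t 18.85 tcp [515.  365.   54.3] jaw -37.1 q1 36 q6 163 open 22.7 F [ 3.4 -3.5  1.6] xdown [-0.002 -0.018 -1.   ]
[0.001,-0.000,0.080,0.00,-1] dist 80  alt roll 0.00
t 18.85 tcp [515.  365.   54.3] jaw -37.1 q1 36 q6 163 open 22.7 F [ 3.4 -3.5  1.6] xdown [-0.002 -0.018 -1.   ]
[0.002,-0.001,0.120,0.00,-1] dist 120  alt roll 0.00
t 18.85 tcp [515.  365.   54.3] jaw -37.1 q1 36 q6 163 open 22.7 F [ 3.4 -3.5  1.6] xdown [-0.002 -0.018 -1.   ]
[0.002,-0.001,0.160,0.00,-1] dist 160  alt roll 0.00
t 18.85 tcp [515.  365.   54.3] jaw -37.1 q1 36 q6 163 open 22.7 F [ 3.4 -3.5  1.6] xdown [-0.002 -0.018 -1.   ]
[0.003,-0.001,0.171,0.00,-1] dist 171  alt roll 0.00
```

Emit:
apply_moves(commands=[[0,0,0.02,0,-1],[0.001,0,0.045,0,-1],[0.001,0,0.07,0,-1],[0.002,-0.001,0.095,0,-1],[0.002,-0.001,0.12,0,-1],[0.002,-0.001,0.145,0,-1],[0.003,-0.001,0.165,0,-1],[0.003,-0.001,0.171,0,-1],[0.003,-0.001,0.173,0,-1],[0.003,-0.001,0.173,0,-1]])

```text
time: 19.85
ee_pos: [0.4121, 0.2295, 0.0543]
tcp_rot: [49.4, 89.2, -77.6]
wrist_force: [13.5, 10.3, -15.2]
opening: 0.0231
```

Run:
```python
from plan import *
p,_,_=pose()
plan([(514.5,365.2,54,None,-1)])
ex=np.array([.606,.795])
print('tcp tray xy',(p[:2]-[463,298])@ex,(p[:2]-[463,298])@[-.795,.606])
c=look('top');P=cloud(c)*1000;L=(P[...,:2]-[463,298])@ex;M=(P[...,:2]-[463,298])@np.array([-.795,.606])
m=hsvm(c,(22,130,90),(33,255,255))&(P[...,2]>40)&(P[...,2]<50)&(abs(M)<130);print('bar x',np.median(L[m]),m.sum())
```

```text
t 19.85 tcp [412.1 229.5  54.3] jaw -37.1 q1 30 q6 157 open 23.1 F [ 13.5  10.3 -15.2] xdown [ 0.003 -0.013 -1.   ]
[-0.001,-0.000,-0.170,0.00,-1] dist 170  alt roll 0.00
tcp tray xy -85.3322796231051 -1.071249124923554
bar x -83.86813664085867 115
```

Emit:
apply_moves(commands=[[0,0,-0.01,0,-1],[0,0,-0.03,0,-1],[0,0,-0.055,0,-1],[0,0,-0.08,0,-1],[-0.001,0,-0.105,0,-1],[-0.001,0,-0.13,0,-1],[-0.001,0,-0.155,0,-1],[-0.001,0,-0.168,0,-1],[-0.001,0,-0.171,0,-1],[-0.001,0,-0.172,0,-1],[-0.001,0,-0.172,0,-1]])

```text
time: 21.0
ee_pos: [0.5156, 0.3656, 0.0543]
tcp_rot: [42.9, 89.1, -84.2]
wrist_force: [-3.4, -8.7, 3.5]
opening: 0.023
```

Run:
```python
from plan import *
p,_,_=pose()
plan([(514.5,365.2,54,None,-1)])
ex=np.array([.606,.795])
print('tcp tray xy',(p[:2]-[463,298])@ex,(p[:2]-[463,298])@[-.795,.606])
c=look('top');P=cloud(c)*1000;L=(P[...,:2]-[463,298])@ex;M=(P[...,:2]-[463,298])@np.array([-.795,.606])
m=hsvm(c,(22,130,90),(33,255,255))&(P[...,2]>40)&(P[...,2]<50)&(abs(M)<130);print('bar x',np.median(L[m]),m.sum())
```

```text
t 21.00 tcp [515.6 365.6  54.3] jaw -37.1 q1 36 q6 163 open 23.0 F [-3.4 -8.7  3.5] xdown [ 0.002 -0.016 -1.   ]
[0.000,-0.001,0.001,0.00,-1] dist 1  alt roll 0.00
tcp tray xy 85.60575775045616 -0.8138763124821935
bar x 85.40416038749098 150
```

Emit:
apply_moves(commands=[[0,0,0,0,0.1],[0,0,0,0,0.2],[0,0,0,0,0.2],[-0.04,0,0,0,0.2],[-0.09,0,0,0,0.2],[-0.1,0,0,0,0.2],[-0.1,0,0,0,0.2]])

```text
time: 21.75
ee_pos: [0.5164, 0.3682, 0.1571]
tcp_rot: [61.3, 89.2, -65.8]
wrist_force: [-0.5, 0.8, -0.0]
opening: 0.0511
```

Run:
```python
from plan import *
from meas import *
plan([(480,250,130,20,.3),(448.7,84.8,80,77.3,.3)])
tools(look('top'))
```

```text
t 21.75 tcp [516.4 368.2 157.1] jaw -37.1 q1 36 q6 163 open 51.1 F [-0.5  0.8 -0. ] xdown [ 0.006 -0.013 -1.   ]
[0.028,0.042,0.116,-1.00,0.3] dist 127  alt roll 2.15
[0.080,0.116,0.266,1.15,0.3] dist 301  alt roll -2.00
driver_red [402.3 -78.5  98.6  25.   -1.5] [290.4, 208.8, 299.4, 256.0]
spring_hook [410.1   0.7  99.8  23.4 -10.6] [259.4, 191.2, 271.9, 254.9]
```

Emit:
apply_moves(commands=[[0.03,0.042,0.116,-1,0.3],[0.03,0.042,0.116,-1,0.3],[0.03,0.042,0.116,-1,0.3],[0.03,0.042,0.116,-1,0.3],[0.03,0.116,0.266,-2,0.3],[0.03,0.116,0.266,-2,0.3],[0.03,0.116,0.266,-2,0.3],[0.06,0.116,0.266,-2,0.3],[0.08,0.116,0.266,-2,0.3],[0.08,0.116,0.266,-2,0.3],[0.08,0.116,0.266,-2,0.3],[0.08,0.116,0.266,-2,0.3]])

```text
time: 23.15
ee_pos: [0.4458, 0.083, 0.0755]
tcp_rot: [-74.9, 89.0, -100.2]
wrist_force: [0.0, 0.0, 0.6]
opening: 0.0554
```

Emit:
apply_moves(commands=[[0,0,0,-0.35,0.3],[0,0,0,-0.35,0.3],[0,0,0,-0.35,0.3]])

```text
time: 23.45
ee_pos: [0.4448, 0.0828, 0.0739]
tcp_rot: [-102.3, 88.9, -107.2]
wrist_force: [-0.0, -0.6, 0.7]
opening: 0.0557
```

Run:
```python
from plan import *
from meas import *
plan([(448.7,84.8,60,77.3,.3),(448.7,84.8,6,77.3,.3)])
c=look('top');tools(c)
```

```text
t 23.45 tcp [444.8  82.8  73.9] jaw 85.1 q1 11 q6 16 open 55.7 F [-0.  -0.6  0.7] xdown [-0.006 -0.018 -1.   ]
[0.014,0.003,0.004,0.14,0.3] dist 15  alt roll -3.01
[0.068,0.004,0.004,0.14,0.3] dist 68  alt roll -3.01
driver_red [400.7 -78.4  95.6  24.8  -1.5] [288.8, 223.6, 295.2, 255.6]
spring_hook [ 4.102e+02  2.000e-01  9.930e+01  2.410e+01 -9.300e+00] [263.4, 191.5, 272.1, 254.8]
```

Emit:
apply_moves(commands=[[0.02,0.004,0.004,0.14,0.3],[0.05,0.004,0.004,0.14,0.3],[0.068,0.004,0.004,0.14,0.3],[0.068,0.004,0.004,0.14,0.3],[0.068,0.004,0.004,0.14,-1],[0.068,0.004,0.004,0.14,-1],[0.068,0.004,0.004,0.14,-1],[0.068,0.004,0.004,0.14,-1],[0.068,0.004,0.004,0.14,-1]], newtons=60)

```text
time: 24.55
ee_pos: [0.4503, 0.0855, 0.008]
tcp_rot: [-83.5, 89.0, -96.9]
wrist_force: [-1.2, -0.2, 7.2]
opening: 0.0226
```

Emit:
apply_moves(commands=[[-0.05,0,0,0,-1],[-0.1,0,0,0,-1],[-0.12,0,0,0,-1],[-0.12,0,0,0,-1],[-0.12,0,0,0,-1]])

```text
time: 25.05
ee_pos: [0.4507, 0.0876, 0.1281]
tcp_rot: [-80.9, 89.0, -94.3]
wrist_force: [-0.6, 0.8, -0.9]
opening: 0.0224
```

Run:
```python
from plan import *
from meas import *
plan([(609,101,130,96.7,-1),(609,101,82,96.7,-1)])
c=look('top')
cv2.imwrite('pics/l3.png',cv2.resize(c['frame'][130:310,80:320],None,fx=3,fy=3,interpolation=cv2.INTER_CUBIC))
```

```text
t 25.05 tcp [450.7  87.6 128.1] jaw 76.6 q1 12 q6 25 open 22.4 F [-0.6  0.8 -0.9] xdown [-0.001 -0.017 -1.   ]
[-0.002,0.050,0.151,-0.35,-1] dist 159  alt roll 2.79
[0.046,0.050,0.151,-0.35,-1] dist 165  alt roll 2.79
```

View pics/l3.png

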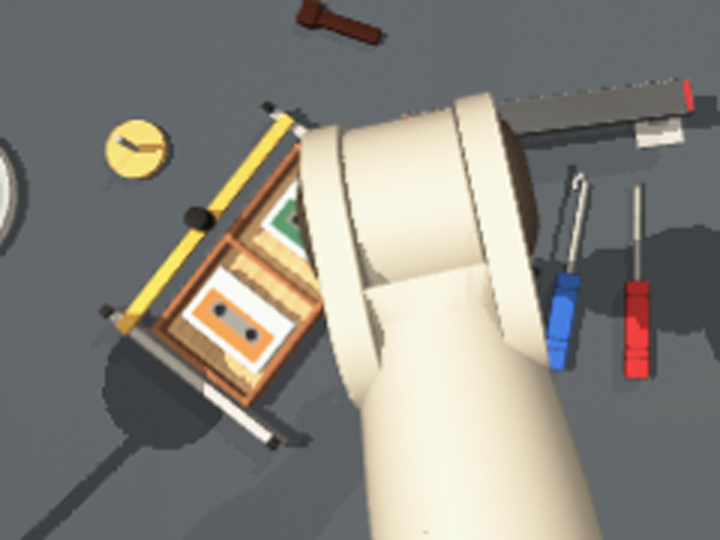

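Emit:
apply_moves(commands=[[-0.005,0.05,0.151,-0.35,-1],[-0.005,0.05,0.151,-0.35,-1],[-0.005,0.05,0.151,-0.35,-1],[-0.005,0.05,0.151,-0.35,-1],[-0.005,0.05,0.151,-0.35,-1],[-0.005,0.05,0.151,-0.35,-1],[-0.005,0.05,0.151,-0.35,-1]])

```text
time: 25.8
ee_pos: [0.6074, 0.1013, 0.1318]
tcp_rot: [-107.0, 89.0, -100.3]
wrist_force: [-1.1, 0.3, -1.2]
opening: 0.0226
```

Run:
```python
from plan import *
plan([(609,101,79,96.7,-1)])
c=look('scene'); cv2.imwrite('pics/s3.png',cv2.resize(c['frame'][110:290,150:350],None,fx=3.3,fy=3.3,interpolation=cv2.INTER_CUBIC))
```

```text
t 25.80 tcp [607.4 101.3 131.8] jaw 96.7 q1 10 q6 3 open 22.6 F [-1.1  0.3 -1.2] xdown [-0.003 -0.018 -1.   ]
[0.053,0.000,0.002,-0.00,-1] dist 53  alt roll 3.14
```

View pics/s3.png

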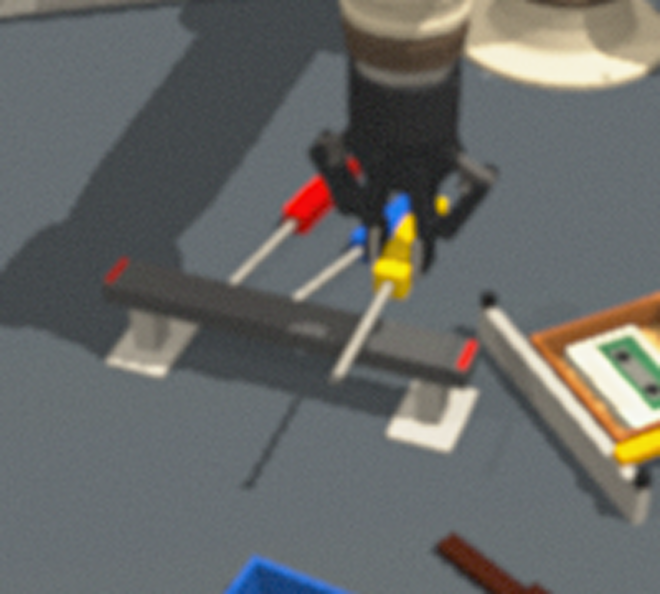

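The yellow driver is held level, pointing across the bar near its right end (scene crop about 390,270). I'm lowering it.

Emit:
apply_moves(commands=[[0.03,0,0.002,0,-1],[0.045,0,0.002,0,-1],[0.051,0,0.002,0,-1],[0.052,0,0.002,0,-1],[0.052,0,0.002,0,-1]])

```text
time: 26.35
ee_pos: [0.6095, 0.1007, 0.081]
tcp_rot: [-102.1, 89.0, -95.4]
wrist_force: [0.1, 0.8, -1.1]
opening: 0.0225
```

Run:
```python
from plan import *
plan([(609,101,78,96.7,-1)])
```

```text
t 26.35 tcp [609.5 100.7  81. ] jaw 96.7 q1 10 q6 3 open 22.5 F [ 0.1  0.8 -1.1] xdown [-0.002 -0.017 -1.   ]
[0.003,0.000,-0.000,-0.00,-1] dist 3  alt roll 3.14
```

Emit:
apply_moves(commands=[[0.002,0,0,0,-1],[0.0035,0,0,0,-1],[0.0035,0,0,0,-1],[0.0035,0,0,0,-0.3],[0.0035,0,0,0,-0.1],[0.0035,0,0,0,-0.1],[0.0035,0,0,0,-0.1],[-0.02,0,0,0,-0.1],[-0.05,0,0,0,-0.1],[-0.08,0,0,0,-0.1],[-0.08,0,0,0,-0.1]])

```text
time: 27.45
ee_pos: [0.6112, 0.1024, 0.1657]
tcp_rot: [-80.5, 89.0, -73.8]
wrist_force: [-0.2, 0.2, -0.6]
opening: 0.0384
```

Run:
```python
from plan import *
from meas import *
c=look('scene'); cv2.imwrite('pics/s4.png',cv2.resize(c['frame'][110:290,150:350],None,fx=3.3,fy=3.3,interpolation=cv2.INTER_CUBIC))
# hook: centre (410.3,0.4) yaw -10.9 -> origin
plan([(530,60,150,88,.2),(435.8,-4.5,60,79.2,.2),(435.8,-4.5,7,79.2,.2)])
tools(look('top'))
```

```text
t 27.50 tcp [610.7 102.3 163.3] jaw 96.7 q1 10 q6 3 open 38.4 F [ 0.5 -0.2 -1.4] xdown [ 0.002 -0.017 -1.   ]
[0.014,-0.032,-0.085,0.15,0.2] dist 92  alt roll -2.99
[0.105,-0.084,-0.186,0.31,0.2] dist 229  alt roll -2.84
[0.158,-0.083,-0.186,0.31,0.2] dist 258  alt roll -2.84
driver_red [402.3 -78.5  98.6  25.   -1.5] [289.2, 190.2, 298.2, 259.8]
```

View pics/s4.png

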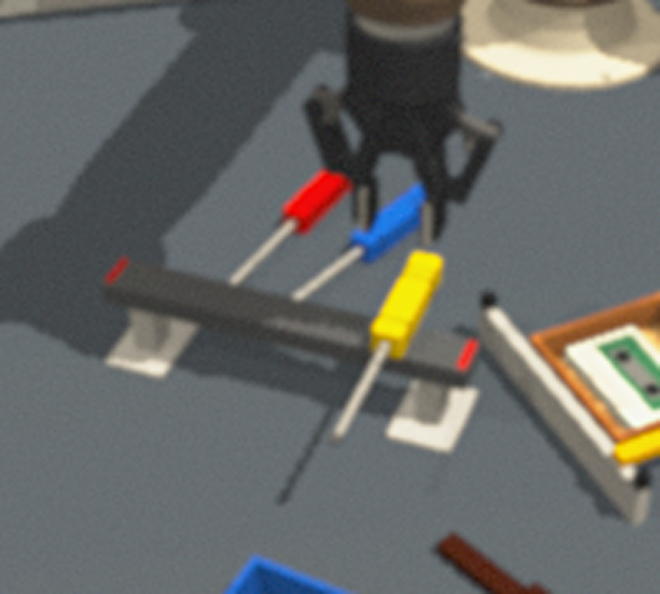

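Emit:
apply_moves(commands=[[0.01,-0.032,-0.085,0.15,0.2],[0.01,-0.032,-0.085,0.15,0.2],[0.04,-0.084,-0.186,0.31,0.2],[0.07,-0.084,-0.186,0.31,0.2],[0.105,-0.084,-0.186,0.31,0.2],[0.105,-0.084,-0.186,0.31,0.2],[0.105,-0.084,-0.186,0.31,0.2],[0.105,-0.084,-0.186,0.31,0.2]])

```text
time: 28.5
ee_pos: [0.4355, -0.0046, 0.0588]
tcp_rot: [-83.3, 89.0, -94.4]
wrist_force: [-0.3, -0.2, 0.3]
opening: 0.0514
```

Run:
```python
from plan import *
plan([(435.8,-4.5,7,79.2,.2)])
```

```text
t 28.50 tcp [435.5  -4.6  58.8] jaw 78.9 q1 0 q6 11 open 51.4 F [-0.3 -0.2  0.3] xdown [-0.001 -0.018 -1.   ]
[0.052,0.001,0.000,-0.00,0.2] dist 52  alt roll 3.14
```

Emit:
apply_moves(commands=[[0.03,0.001,0,0,0.2],[0.052,0.001,0,0,0.2],[0.052,0.001,0,0,0.2],[0.052,0.001,0,0,-1],[0.052,0.001,0,0,-1],[0.052,0.001,0,0,-1],[0.052,0.001,0,0,-1],[0.052,0.001,0,0,-1],[0,0,0,0,-1],[-0.04,0,0,0,-1],[-0.07,0,0,0,-1],[-0.07,0,0,0,-1]])

```text
time: 29.7
ee_pos: [0.4381, -0.0033, 0.1343]
tcp_rot: [-57.3, 88.9, -68.4]
wrist_force: [-0.5, -0.1, -0.9]
opening: 0.0219
```

Run:
```python
from plan import *
plan([(619.3,11.7,135,96.7,-1),(619.3,11.7,78,96.7,-1)])
```

```text
t 29.70 tcp [438.1  -3.3 134.3] jaw 78.9 q1 0 q6 11 open 21.9 F [-0.5 -0.1 -0.9] xdown [ 0.007 -0.018 -1.   ]
[0.000,0.049,0.175,-0.31,-1] dist 182  alt roll 2.83
[0.057,0.050,0.174,-0.31,-1] dist 190  alt roll 2.83
```

Emit:
apply_moves(commands=[[0,0.049,0.175,-0.31,-1],[0,0.049,0.175,-0.31,-1],[0,0.049,0.175,-0.31,-1],[0,0.049,0.175,-0.31,-1],[0,0.049,0.175,-0.31,-1],[0,0.049,0.175,-0.31,-1],[0.03,0.05,0.175,-0.31,-1],[0.03,0.05,0.175,-0.31,-1]])

```text
time: 30.5
ee_pos: [0.6172, 0.0116, 0.1024]
tcp_rot: [-89.8, 89.0, -83.1]
wrist_force: [-0.8, 0.6, -1.2]
opening: 0.0223
```

```bash
cat > held.py <<'E'
from plan import *
from meas import TH
def held(k,zmin):
    c=look('scene');P=cloud(c)*1000; p,_,_=pose()
    m=hsvm(c,(TH[k][0][0],100,40),TH[k][1])&(P[...,2]>zmin)&(P[...,2]<zmin+80)&(np.hypot(P[...,0]-p[0],P[...,1]-p[1])<130)
    q=P[m]; e=np.array([.993,.117]); s=(q[:,:2]-p[:2])@e
    top=q; print(k,len(q),'along from tcp',np.percentile(s,[1,50,99]).round(1),'z',np.percentile(q[:,2],[2,50,98]).round(1))
    t=[np.percentile(q[(s>a)&(s<a+20)][:,2],90).round(1) if ((s>a)&(s<a+20)).sum()>3 else None for a in(-70,-50,-30,-10,10)];print('top z by bin',t)
E
python3 - <<'E'
from held import *
plan([(619.3,11.7,78,96.7,-1)]); held('spring_hook',60)
E
```

```text
t 30.50 tcp [617.2  11.6 102.4] jaw 96.7 q1 2 q6 -5 open 22.3 F [-0.8  0.6 -1.2] xdown [ 0.002 -0.018 -1.   ]
[0.024,0.000,0.002,-0.00,-1] dist 24  alt roll 3.14
spring_hook 166 along from tcp [-70.5  11.7  26.4] z [ 95.8 117.2 130.1]
top z by bin [np.float64(120.3), None, np.float64(119.6), np.float64(119.6), np.float64(119.2)]
```

Emit:
apply_moves(commands=[[0.015,0,0.002,0,-1],[0.022,0,0.002,0,-1],[0.025,0,0.002,0,-1],[0.025,0,0.002,0,-1],[0.025,0,0.002,0,-0.3],[0.025,0,0.002,0,-0.1],[0.025,0,0.002,0,-0.1],[0.025,0,0.002,0,-0.1],[0,0,0,0,-0.1],[-0.04,0,0,0,-0.1],[-0.06,0,0,0,-0.1],[-0.06,0,0,0,-0.1]])

```text
time: 31.75
ee_pos: [0.6189, 0.0127, 0.1682]
tcp_rot: [-68.1, 88.9, -61.4]
wrist_force: [0.1, 1.0, 0.2]
opening: 0.0383
```

Run:
```python
from held import *
from meas import *
held('spring_hook',60)
plan([(530,-50,150,90,.2),(428.3,-79.2,60,88.5,.2)])
tools(look('top'))
```

```text
spring_hook 357 along from tcp [-69.7 -14.7  26.7] z [72.9 93.5 96.9]
top z by bin [np.float64(96.1), np.float64(95.7), np.float64(95.8), np.float64(96.0), np.float64(95.4)]
t 31.80 tcp [618.3  12.7 165.8] jaw 96.7 q1 2 q6 -5 open 38.7 F [ 0.2 -0.4 -0.7] xdown [ 0.007 -0.018 -1.   ]
[0.016,-0.052,-0.095,0.12,0.2] dist 109  alt roll -3.02
[0.106,-0.067,-0.200,0.14,0.2] dist 236  alt roll -3.00
driver_yellow [607.  111.9  84.9  16.1  -0. ] [227.6, 162.2, 230.5, 185.6]
```

Hook is level. Now red.

Emit:
apply_moves(commands=[[0.01,-0.052,-0.095,0.12,0.2],[0.01,-0.052,-0.095,0.12,0.2],[0.01,-0.052,-0.095,0.12,0.2],[0.04,-0.067,-0.2,0.14,0.2],[0.08,-0.067,-0.2,0.14,0.2],[0.106,-0.067,-0.2,0.14,0.2],[0.106,-0.067,-0.2,0.14,0.2],[0.106,-0.067,-0.2,0.14,0.2]])

```text
time: 32.8
ee_pos: [0.4257, -0.079, 0.0574]
tcp_rot: [-88.5, 89.0, -89.9]
wrist_force: [1.0, -0.1, -0.2]
opening: 0.0513
```

Run:
```python
from plan import *
plan([(428.3,-79.2,7,88.5,.2)])
```

```text
t 32.80 tcp [425.7 -79.   57.4] jaw 88.6 q1 -10 q6 -9 open 51.3 F [ 1.  -0.1 -0.2] xdown [ 0.    -0.017 -1.   ]
[0.050,0.001,0.003,0.00,0.2] dist 50  alt roll -3.14
```

Emit:
apply_moves(commands=[[0.03,0.001,0.002,0,0.2],[0.05,0.001,0.002,0,0.2],[0.05,0.001,0.002,0,0.2],[0.05,0.001,0.002,0,-1],[0.05,0.001,0.002,0,-1],[0.05,0.001,0.002,0,-1],[0.05,0.001,0.002,0,-1],[0.05,0.001,0.002,0,-1],[0,0,0.002,0,-1],[-0.04,0,0.002,0,-1],[-0.07,0,0.002,0,-1],[-0.07,0,0.002,0,-1]])

```text
time: 34.0
ee_pos: [0.4302, -0.0781, 0.1331]
tcp_rot: [-64.5, 88.8, -65.8]
wrist_force: [0.8, 0.4, -0.8]
opening: 0.0226
```

Run:
```python
from plan import *
plan([(629.8,-77.7,135,96.7,-1),(629.8,-77.7,102,96.7,-1)])
```

```text
t 34.00 tcp [430.2 -78.1 133.1] jaw 88.6 q1 -10 q6 -8 open 22.6 F [ 0.8  0.4 -0.8] xdown [ 0.008 -0.019 -1.   ]
[-0.000,0.005,0.200,-0.14,-1] dist 200  alt roll 3.00
[0.033,0.006,0.199,-0.14,-1] dist 202  alt roll 3.00
```

Emit:
apply_moves(commands=[[0,0.005,0.2,-0.14,-1],[0,0.005,0.2,-0.14,-1],[0,0.005,0.2,-0.14,-1],[0,0.005,0.2,-0.14,-1],[0,0.005,0.2,-0.14,-1],[0.03,0.006,0.2,-0.14,-1],[0.03,0.006,0.2,-0.14,-1],[0.03,0.006,0.2,-0.14,-1]])

```text
time: 34.8
ee_pos: [0.6298, -0.0773, 0.1049]
tcp_rot: [-75.6, 88.9, -68.9]
wrist_force: [-0.6, 0.6, -1.7]
opening: 0.0223
```

Run:
```python
from held import *
plan([(629.8,-77.7,77,96.7,-1)]); held('driver_red',60)
```

```text
t 34.80 tcp [629.8 -77.3 104.9] jaw 96.7 q1 -7 q6 -13 open 22.3 F [-0.6  0.6 -1.7] xdown [ 0.007 -0.019 -1.   ]
[0.028,0.000,-0.000,-0.00,-1] dist 28  alt roll 3.14
driver_red 185 along from tcp [-72.1   9.2  24.1] z [ 69.6 116.7 123.1]
top z by bin [np.float64(120.3), np.float64(105.8), np.float64(121.7), np.float64(121.6), np.float64(120.7)]
```

Emit:
apply_moves(commands=[[0.015,0,0,0,-1],[0.024,0,0,0,-1],[0.0275,0,0,0,-1],[0.0275,0,0,0,-1],[0.0275,0,0,0,-0.3],[0.0275,0,0,0,-0.1],[0.0275,0,0,0,-0.1],[0.0275,0,0,0,-0.1],[0,0,0,0,-0.1],[-0.04,0,0,0,-0.1],[-0.07,0,0,0,-0.1],[-0.07,0,0,0,-0.1]])

```text
time: 36.05
ee_pos: [0.6313, -0.0762, 0.1811]
tcp_rot: [-57.1, 88.5, -50.4]
wrist_force: [0.1, 0.1, 0.7]
opening: 0.0381
```

Run:
```python
from held import *
held('driver_red',60)
plan([(420,-330,200,None,-.1)])
```

```text
driver_red 371 along from tcp [-72.7 -11.6  23.9] z [69.9 92.8 96.7]
top z by bin [np.float64(95.9), np.float64(95.8), np.float64(95.7), np.float64(95.6), np.float64(94.7)]
t 36.10 tcp [630.8 -76.2 178.4] jaw 96.7 q1 -6 q6 -13 open 38.4 F [-0.1 -0.4  0.5] xdown [ 0.013 -0.019 -1.   ]
[-0.020,-0.228,-0.239,0.00,-0.1] dist 331  alt roll 0.00
```

Emit:
apply_moves(commands=[[-0.02,0,-0.1,0,-0.1],[-0.02,0,-0.1,0,-0.1],[-0.02,-0.228,-0.239,0,-0.1],[-0.02,-0.228,-0.239,0,-0.1],[-0.02,-0.228,-0.239,0,-0.1],[-0.02,-0.228,-0.239,0,-0.1],[-0.02,-0.228,-0.239,0,-0.1],[-0.02,-0.228,-0.239,0,-0.1],[-0.02,-0.228,-0.239,0,-0.1]])

```text
time: 37.0
ee_pos: [0.418, -0.3319, 0.1989]
tcp_rot: [-64.6, 88.8, -58.2]
wrist_force: [0.5, 0.6, 0.2]
opening: 0.0382
```

Run:
```python
from meas import *
c=look('top'); P=cloud(c)*1000; shells(c)
for k,(lo,hi) in TH.items():
    m=hsvm(c,lo,hi)&(P[...,2]>80)&(P[...,2]<105); m=cv2.morphologyEx(m.astype(np.uint8),cv2.MORPH_CLOSE,np.ones((3,3)))
    r=rectfit(c,m,.094); a=np.radians(r[4]); o=r[:2]+26*np.array([np.cos(a),np.sin(a)])
    d=o-[618.9,11.7]; print(k,r,'origin rel strip x,y',np.round([d@[.993,.117],d@[-.117,.993]],1))
L=(P[...,:2]-[463,298])@np.array([.606,.795]);M=(P[...,:2]-[463,298])@np.array([-.795,.606])
m=hsvm(c,(22,130,90),(33,255,255))&(P[...,2]>40)&(P[...,2]<50)&(abs(M)<130);print('bar x',np.median(L[m]),m.sum())
cv2.imwrite('pics/f1.png',cv2.resize(c['frame'][110:290,80:320],None,fx=3,fy=3,interpolation=cv2.INTER_CUBIC))
c=look('scene');cv2.imwrite('pics/f2.png',cv2.resize(c['frame'][130:310,150:430],None,fx=2.8,fy=2.8,interpolation=cv2.INTER_CUBIC))
```

```text
shell {'shell0': 0, 'shell2': 85, 'shell3': 307} 0.89 z 16.9 [510.4 258.8 101.6  65.3  52.3]
shell {'shell0': 0, 'shell2': 0, 'shell3': 572} 0.74 z 29.0 [415.  333.5 102.   66.3  52.4]
shell {'shell0': 0, 'shell2': 35, 'shell3': 1088} 0.35 z 3.2 [415.8 338.2 103.6  67.4  52.4]
driver_red [600.5 -79.9 100.6  25.2   6.1] origin rel strip x,y [ -3.  -89.1]
driver_yellow [581.7  96.8 100.8  23.7   7.8] origin rel strip x,y [-1.  89.3]
spring_hook [590.7   8.4 100.2  23.8   6.4] origin rel strip x,y [-2.4 -0.1]
bar x 85.6431208213425 288
```

View pics/f1.png

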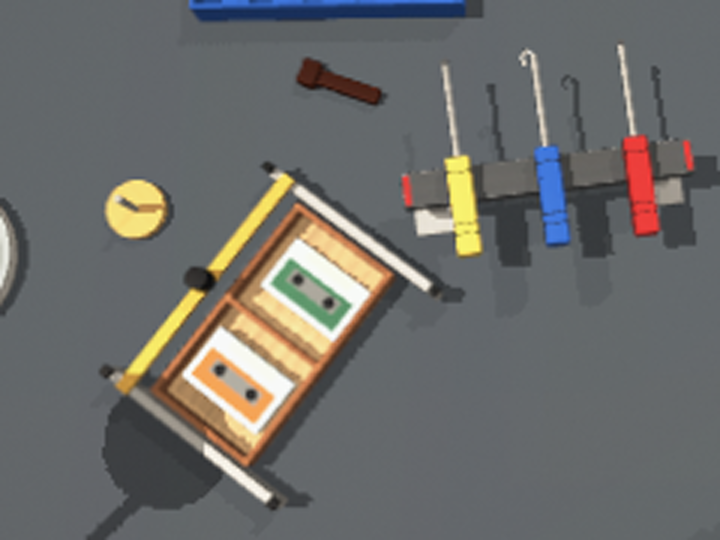

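View pics/f2.png

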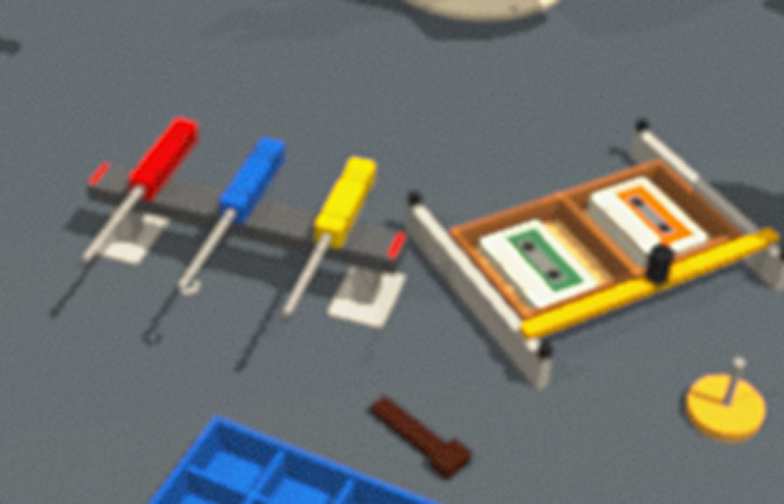

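All good: the tools lie level within 3 mm of the bar's midline, the shells are flat in the tray, and the gauge bar is parked. I'll hand in.

```bash
python3 -c "
from workcell import bot
print(bot.job_done())"
```

```text
the job is handed in; nothing more can be done
None
```

The bench is cleared and the job is handed in at about 37 s of the 210 s allowed. No check failed.

- **Shells:** Three were present: blue, green and orange (no red one). Orange lies on blue in one lane and green is in the other. Their top faces measured 29 mm and 17 mm above the desk, under the 33 mm rim.
- **Gauge bar:** After packing, I swept it across to the far stop, where contact force showed it had arrived, then pushed it back against the parked stop. It last measured at tray x = 85.6 mm, against a parked position of 85 mm.
- **Tools:** The yellow driver, spring hook and red driver lie across the bar. Their balance points are within about 3 mm of its midline, and handle-height readings (hook and red) and the final pictures (all three) show them level.
- **Bystanders:** The arm never went near the flywheel, lever or jar. The final pictures show the flywheel and lever in place; the jar was outside those crops.

I noticed no knocked shell and no grip slip. The tool gained about a 1° tilt over the run, which did no visible harm.

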